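# Find the soft spring mount of the glaze sieve and fold its tag down

### The arm

A 7-joint arm with a two-finger parallel gripper is mounted at the origin on the work surface. World frame = base frame: x ahead of the robot, y to its left, z up, the work surface at z = 0. Lengths are in m, angles in rad, forces in N, time in s.
With the tool pointing down it reaches from about 0.425 to 0.875 m from the base axis. Payload 4.7 kg.
Tool frame: the origin (TCP) lies midway between the tips of the shut fingers; the grasp point (between the pads) lies 19 mm behind it; x points along the fingers, y is the direction in which the jaws open and shut, and the axes are right-handed (so a half turn about x gives the same grasp; the last joint's range is limited). The gripper opens to 87 mm and grips with 3 to 60 N. Pads are 19 mm wide; open, the fingers measure 117 mm over their backs; the gripper's body (75 mm by 190 mm) begins 51 mm behind the grasp point.
Start: joints at [1.192, 0.321, -0.07, 1.45, 0.023, 1.371, -0.057], TCP at [0.249, -0.601, 0.223] pointing down, gripper open.
Joint ranges: [-2.86, 2.86], [-0.3, 2.09], [-1.38, 1.24], [0.06, 2.45], [-1.56, 4.7], [0.09, 2.05], [-2.69, 2.69]. Speed limits (rad/s): [2.57, 2.57, 3.14, 3.14, 3.14, 3.14, 3.14].

### API

Orientations are given as a rotation vector (axis times angle).
In Python, from bench import ctrl gives the robot as it stands. The module is installed in compiled form; this text tells all that it offers.
- The arm moves only by the shell command python3 -m jog 'ROWS' [FORCE]. ROWS is JSON, a list of rows, each an object with "rot": the turn, a rotation vector about the tool's x, y, z in units of 5 degrees (1.0 is 5 degrees), a list of three; "travel": the shift along the tool's x, y, z in units of 0.3 m (1.0 is 0.3 m), a list of three; "jaw": the closure, from -1 (fully open) to 1 (shut), so that 0 is half open. In form: [{"rot": [ax, ay, az], "travel": [tx, ty, tz], "jaw": jaw}, ...]. A call has 1 to 8 rows; each row shifts and turns the commanded pose from where the row before left it, along the tool's axes as they then stand; what a row does not reach is not made up. A row lasts 1/10 s, in which the tool goes at most 50 mm and 8.59 degrees, less where a joint would pass 70% of its speed; a pose out of reach is approached as far as the arm can. A call with a number of a shift or a turn outside -1 to 1 is refused whole. A call with a gripper value outside its range is refused whole. The fingers move at their own pace and stop on an object; FORCE is the grip in N (left out, the last holds). Time passes only in rows, so rows that do not move let the fingers close. It gives the time, the measured TCP pose, the force and the opening at its end, in the units of the state.
- ctrl.get_state(): the state, without advancing time (a new reading comes with each control period).
- ctrl.get_image(name): name is "scene" or "top" or "wrist"; returns the picture (384x512x3 uint8, red, green, blue); there is no depth.
- ctrl.camera_model(name): a dict with "mtx" (3x3 intrinsics, pixels), "extrinsics" (4x4, takes a point from world to camera coordinates); the wrist camera has in their place "hand_eye" (4x4, takes a point from camera to tool coordinates, whose origin is the TCP and whose axes are the tool frame's). Camera axes: x right, y up, looking along -z (the intrinsics and any distortion apply to the point x, -y, -z); pixel columns grow to the right and rows downward; lengths in m; the calibration is good to about 2 mm. The wrist camera is an equidistant fisheye: a pixel r from the principal point sees the ray r / f radians off the axis. A picture is of the moment at which its call begins: read the wrist's pose just before it. camera_model takes no time and is no camera call.
- ctrl.close_job(): hands the job in, once; it reports no verdict.
The state is a dict: "time": time; "joint_positions": joint angles; "qd": joint speeds; "joint_torque": joint torques, N m; "position": TCP position; "tool_rot": TCP orientation; "ft_force": force on the tool from outside, world axes, zero at the start; "torque": the same for the moment, N m; "grip_width": opening from 0.0 (shut) to 1.0 (fully open).
Only numpy, scipy, OpenCV 4.12 (cv2) and the standard library are available. Lean on these libraries where they do the work, as an engineer would, in place of code of your own. Each camera call takes 0.05 s, during which the arm holds its last target.

### The job

The deck of the vibrating glaze sieve has been taken off because one of its three spring mounts has gone soft. With the fingertips, press firmly down on the pad of each of the three mounts to feel which is the softest, and then push that mount's raised tag down flat, to mark it for a new spring. Leave the other two tags up, do not pull on the pads or lift anything, and leave the loose things lying about where they are.

Things in the scene. Friction and masses are not known exactly. Their poses are not given: they have to be found in the camera images.
- plinth: grey flat box 340 x 380 x 50 mm (x, y, z), the sieve's drive unit, fixed on the table; origin: centre of its underside; x axis points away from its control panel (far side), y left, z up. On it three spring mounts that look alike stand about 180 mm apart in a triangle around a 35 mm high copper coil. Which mount stands where varies; only pressing tells the softest
- mount_a: one of the three spring mounts, fixed on the plinth and turned as it is. Origin: on its centre line, under its 4 mm foot plate, 50 mm above the table. Dark cup, coil spring and dark cap of 60 mm diameter with a flat black rubber pad (46 mm diameter) on top, 50 mm above this origin. The foot plate reaches 90 mm to the left (+y) and carries there the mount's own hinged tag
- mount_b: another of the three spring mounts, same build as mount_a
- mount_c: another of the three spring mounts, same build as mount_a
- pad_top_a (a point): centre of the top of mount_a's rubber pad (46 mm diameter), 50 mm above the mount's origin when up; moves down with the pad
- pad_top_b (a point): the same for mount_b
- pad_top_c (a point): the same for mount_c
- pad_a (a joint): travel of mount_a's pad, m: 0 is up, as at the start; grows as it is pressed; stop at 0.012. All pads have the same friction damping (2.6 N) but different springs: held 8 mm down, a firm mount pushes back with 13 to 15 N, the soft one with about 6 N. Once pressed and let go, a pad comes up but rests a little low: a firm one about 0.002, the soft one about 0.006
- pad_b (a joint): the same for mount_b's pad
- pad_c (a joint): the same for mount_c's pad
- tag_face_a (a point): middle of mount_a's tag, 30 mm from its hinge. Bare aluminium plate 30 wide, 46 long, 3 mm thick with a blank label. The hinge lies along the mount's x, 40 mm left (+y) of the centre line, 8 mm above the mount's origin; the tag slants up to the left from it
- tag_face_b (a point): the same for mount_b's tag
- tag_face_c (a point): the same for mount_c's tag
- tag_a (a joint): angle of mount_a's tag, rad: 0 is raised 0.70 (40 degrees) above level, 0.70 is down flat (stop); 0 to 0.2 at the start. About 2 N from above on its face folds it down to the left; friction holds it. Flat, it covers 40 to 86 mm left of the centre line, its upper face 9.5 mm above the mount's origin
- tag_b (a joint): the same for mount_b's tag
- tag_c (a joint): the same for mount_c's tag
- deck_knob_1: loose black hand knob for the deck, 38 mm diameter, 32 mm high, standing on the plinth's far left corner; origin centre of its underside; not to be moved
- deck_knob_2: loose black hand knob like the other, on the plinth's far right corner; not to be moved
- spanner: loose steel spanner 150 mm long lying on the near edge of the plinth's top; origin under its middle; not to be moved
- glaze_jar: loose lidded glaze jar, 72 mm diameter, 95 mm high, standing on the table left of the plinth; origin centre of its underside; not to be moved
- mug: loose white mug, 80 mm diameter, 85 mm high, on the table right of the plinth; origin centre of its underside; not to be moved
- brush: loose brush 190 mm long lying on the table to the right; not to be moved
- wood_rib: loose flat wooden potter's rib 100 x 45 x 8 mm on the table to the left; not to be moved

How it is judged:
On the way, in this order (a step that is already met when the one before it is completed fails the run):
1. all three pads have been pressed: each rests more than 1 mm below its unpressed height, the softest more than 3.8 mm, and all tags are still up (value of joint each of pad_a, pad_b, pad_c above 0.001 m and value of joint any of pad_a, pad_b, pad_c above 0.0038 m and value of joint each of tag_a, tag_b, tag_c below 0.35 rad), for 0.1 s.
2. the softest mount's tag is down flat: the one whose pad, once pressed, rests more than 3.8 mm low (((value of joint tag_a above 0.58 rad and value of joint pad_a above 0.0038 m) or (value of joint tag_b above 0.58 rad and value of joint pad_b above 0.0038 m) or (value of joint tag_c above 0.58 rad and value of joint pad_c above 0.0038 m))), for 0.2 s.
At the end, for the whole second after the job is handed in: The tag of the softest mount (the one whose pad, once pressed, rests more than 3.8 mm low) lies flat, within 0.12 rad of its stop; the other two tags are still raised (joint below 0.35 rad); all three pads have been pressed (each rests more than 1 mm low) (((value of joint tag_a above 0.58 rad and value of joint pad_a above 0.0038 m and value of joint each of tag_b, tag_c below 0.35 rad and value of joint each of pad_b, pad_c above 0.001 m) or (value of joint tag_b above 0.58 rad and value of joint pad_b above 0.0038 m and value of joint each of tag_a, tag_c below 0.35 rad and value of joint each of pad_a, pad_c above 0.001 m) or (value of joint tag_c above 0.58 rad and value of joint pad_c above 0.0038 m and value of joint each of tag_a, tag_b below 0.35 rad and value of joint each of pad_a, pad_b above 0.001 m))); the robot touches nothing.
It fails at once if the tag of a mount that has not been pressed and proved the softest is pushed down (beyond 0.45 rad) ((value of joint tag_a above 0.45 rad and value of joint pad_a below 0.0038 m) or (value of joint tag_b above 0.45 rad and value of joint pad_b below 0.0038 m) or (value of joint tag_c above 0.45 rad and value of joint pad_c below 0.0038 m)).
It fails at once if a pad is pulled up off its spring (4 mm), or a tag bent up backwards (0.2 rad) (value of joint any of pad_a, pad_b, pad_c below -0.004 m or value of joint any of tag_a, tag_b, tag_c below -0.2 rad).
It fails at once if a loose bystander is lifted, carried or shoved more than 25 mm (distance of any of deck_knob_1, deck_knob_2, spanner, glaze_jar, mug, brush, wood_rib from where it was at the start of the episode above 0.025 m).
It also fails if it takes over 54 s, if anything falls off the work surface, if the arm or the gripper's body presses on something with over 40 N, if the wrist force passes 120 N, or if a joint passes its speed limit or range.

## Working session

There is one attempt and no reset: what is moved stays moved. The work goes in short steps, Python scripts to look and compute and a shell command to move; the robot and the scene stay as the last step left them, time stands still between calls to the robot, and variables do not carry over. Pictures are saved under pics/ and viewed, and the job is handed in when it is done.

```bash
mkdir -p pics; python3 - <<'E'
from bench import ctrl
import cv2,numpy as np
np.set_printoptions(precision=4,suppress=True)
s=ctrl.get_state();print(s)
for n in("scene","top"):
    cv2.imwrite(f"pics/{n}0.png",ctrl.get_image(n)[:,:,::-1]); print(n,ctrl.camera_model(n))
print(ctrl.camera_model("wrist"))
E
```

```text
{'time': 0.0, 'joint_positions': array([ 1.1921,  0.3218, -0.0701,  1.4517,  0.0226,  1.3708, -0.0569]), 'qd': array([ 0.0001, -0.    , -0.0001, -0.    ,  0.    ,  0.0029, -0.0018]), 'joint_torque': array([  0.0005, -49.1287,  -0.404 , -31.2519,  -0.0643,   0.0438,
         0.0002]), 'position': array([ 0.2486, -0.6   ,  0.2215]), 'tool_rot': array([ 2.0061,  0.4012, -2.0071]), 'ft_force': array([0.0652, 0.1461, 1.5387]), 'torque': array([-0.021 ,  0.0132, -0.0261]), 'grip_width': 0.9978699387291665}
scene {'mtx': array([[397.5177,   0.    , 249.6783],
       [  0.    , 397.5177, 192.631 ],
       [  0.    ,   0.    ,   1.    ]]), 'extrinsics': array([[-0.4935,  0.8695,  0.0193,  0.2145],
       [-0.5892, -0.3505,  0.728 ,  0.2417],
       [ 0.6398,  0.3479,  0.6853, -1.6568],
       [ 0.    ,  0.    ,  0.    ,  1.    ]])}
top {'mtx': array([[410.7607,   0.    , 254.3805],
       [  0.    , 410.7607, 192.5317],
       [  0.    ,   0.    ,   1.    ]]), 'extrinsics': array([[-0.0281, -0.9996,  0.0025,  0.0587],
       [ 0.992 , -0.0276,  0.1233, -0.533 ],
       [-0.1232,  0.0059,  0.9924, -1.1367],
       [ 0.    ,  0.    ,  0.    ,  1.    ]])}
{'mtx': array([[297.3186,   0.    , 252.5472],
       [  0.    , 297.3186, 192.3991],
       [  0.    ,   0.    ,   1.    ]]), 'hand_eye': array([[-0.0008,  0.2823, -0.9593, -0.1625],
       [ 1.    , -0.0004, -0.001 ,  0.0006],
       [-0.0007, -0.9593, -0.2823, -0.0779],
       [ 0.    ,  0.    ,  0.    ,  1.    ]])}
```

View pics/top0.png

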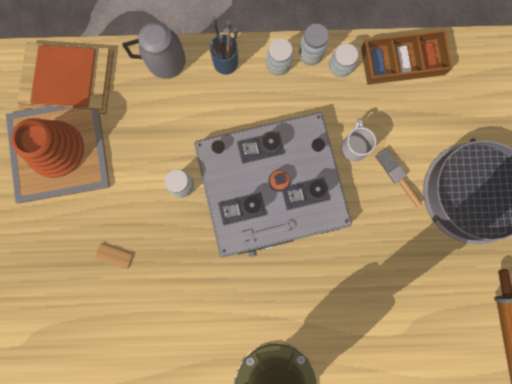

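View pics/scene0.png

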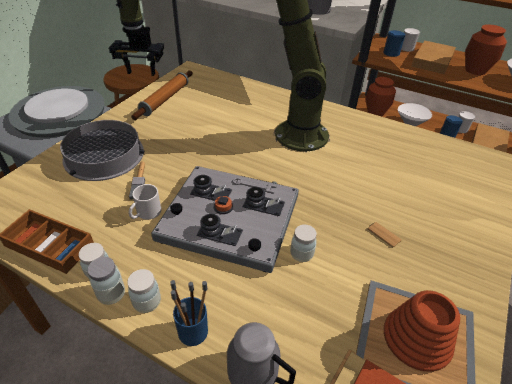

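```bash
python3 - <<'E'
import cv2,numpy as np
a=cv2.imread("pics/top0.png")[105:260,185:360];cv2.imwrite("pics/t1.png",cv2.resize(a,None,fx=4.4,fy=3.8*4.4/3.8*0.88,interpolation=cv2.INTER_CUBIC) if 0 else cv2.resize(a,(700,620)[:2] if 0 else (665,589),interpolation=cv2.INTER_CUBIC))
a=cv2.imread("pics/scene0.png")[160:270,150:320];cv2.imwrite("pics/s1.png",cv2.resize(a,None,fx=4.5,fy=4.5,interpolation=cv2.INTER_CUBIC))
E
```

```text
(no output)
```

View pics/t1.png

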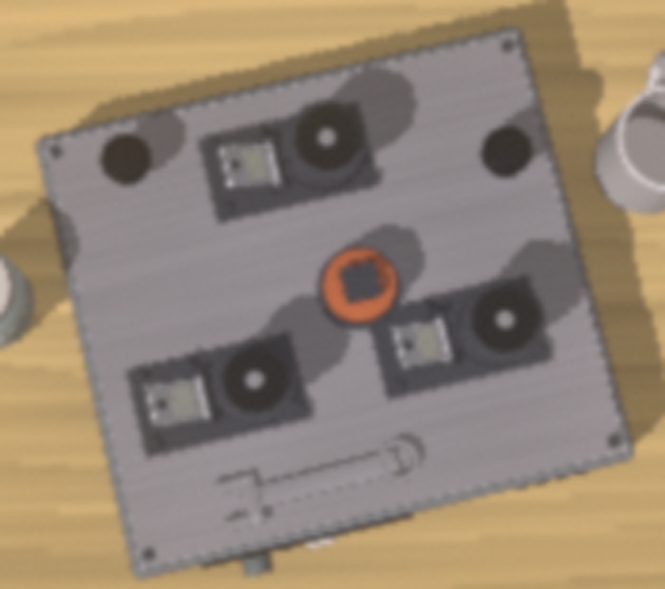

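View pics/s1.png

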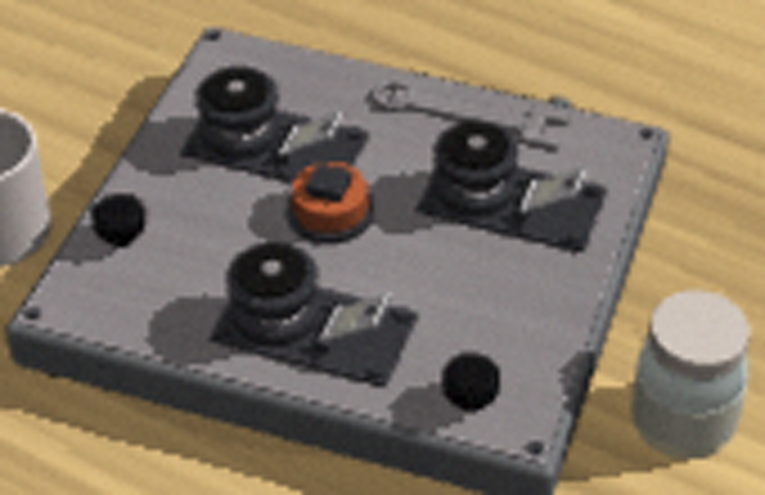

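```bash
cat > h.py <<'E'
from bench import ctrl
import cv2,numpy as np
from scipy.spatial.transform import Rotation as R
np.set_printoptions(precision=4,suppress=True)
def ray(n,uv):
    m=ctrl.camera_model(n);E=m["extrinsics"];K=m["mtx"]
    d=np.array([(uv[0]-K[0,2])/K[0,0],-(uv[1]-K[1,2])/K[1,1],-1.])
    Rm=E[:3,:3];return -Rm.T@E[:3,3],Rm.T@d
def plane(n,uv,z):
    o,d=ray(n,uv);return o+d*(z-o[2])/d[2]
def tri(a,b):
    A=np.zeros((3,3));q=np.zeros(3)
    for o,d in(a,b):
        d=d/np.linalg.norm(d);P=np.eye(3)-np.outer(d,d);A+=P;q+=P@o
    return np.linalg.solve(A,q)
E
python3 - <<'E'
from h import *
def dot(f,uv):
    g=cv2.cvtColor(cv2.imread(f),cv2.COLOR_BGR2GRAY).astype(float)
    u,v=np.round(uv).astype(int);w=np.clip(g[v-2:v+3,u-2:u+3]-60,0,None)
    yy,xx=np.mgrid[v-2:v+3,u-2:u+3];return (w*xx).sum()/w.sum(),(w*yy).sum()/w.sum()
T=[(328,137),(505,320),(255,380)];S=[(271,268),(236,86),(477,147)]
C=[]
for n,t,s in zip(["far","right","left"],T,S):
    t=np.array(t)/3.8+[184.6,104.6];s=np.array(s)/4.5+[149.6,159.6]
    t=dot("pics/top0.png",t);s=dot("pics/scene0.png",s)
    p=tri(ray("top",t),ray("scene",s));C.append(p);print(n,t,s,p,plane("top",t,.1),plane("scene",s,.1))
C=np.array(C);print([np.linalg.norm(C[i]-C[j]) for i,j in((0,1),(1,2),(0,2))])
# plinth corner yaw from screws in top
cs=[plane("top",np.array(c)/3.8+[184.6,104.6],.05) for c in[(57,150),(508,46),(615,440),(148,554)]]
for i in range(4): d=cs[(i+1)%4]-cs[i];print(cs[i],np.linalg.norm(d),np.degrees(np.arctan2(d[1],d[0])))
# tag face centres in top, z~.05+.008+.019
for c in[(250,168),(422,344),(180,402)]: print("tag",plane("top",np.array(c)/3.8+[184.6,104.6],.077))
for c in[(330,140),(335,318),(555,192)]: pass
for n,c in [("knob1",(126,158)),("knob2",(507,151)),("coil",(360,285))]: print(n,plane("top",np.array(c)/3.8+[184.6,104.6],.082))
print("state rot",R.from_rotvec(ctrl.get_state()["tool_rot"]).as_matrix())
E
```

```text
far (np.float64(270.6606498194946), np.float64(140.73826714801444)) (np.float64(209.9126213592233), np.float64(218.88349514563106)) [ 0.667  -0.0041  0.1003] [ 0.6671 -0.0042  0.1   ] [ 0.6668 -0.0043  0.1   ]
right (np.float64(317.3183000867303), np.float64(188.7085862966175)) (np.float64(202.02380952380952), np.float64(178.5595238095238)) [ 0.5317 -0.1251  0.1008] [ 0.5317 -0.1252  0.1   ] [ 0.531  -0.1257  0.1   ]
left (np.float64(251.6500857632933), np.float64(204.6089193825043)) (np.float64(255.4626168224299), np.float64(191.05373831775702)) [0.4938 0.0524 0.0996] [0.4938 0.0524 0.1   ] [0.4941 0.0526 0.1   ]
[np.float64(0.18149007374453976), np.float64(0.18146491909519888), np.float64(0.1821685952421821)]
[0.6756 0.1958 0.05  ] 0.3489218159012231 -78.25265499878118
[ 0.7466 -0.1458  0.05  ] 0.3063550978042904 -167.88213517225265
[ 0.4471 -0.2101  0.05  ] 0.3511341880543623 102.01116937062982
[0.374  0.1334 0.05  ] 0.30796560422249736 11.705014098523472
tag [0.6515 0.0517 0.077 ]
tag [ 0.5186 -0.0687  0.077 ]
tag [0.4816 0.1065 0.077 ]
knob1 [0.6602 0.1417 0.082 ]
knob2 [ 0.6578 -0.1358  0.082 ]
coil [ 0.5621 -0.0252  0.082 ]
state rot [[-0.0008  0.3828 -0.9238]
 [ 0.0016 -0.9238 -0.3828]
 [-1.     -0.0017  0.0001]]
```

```bash
cat >> h.py <<'E'
P={"far":(0.667,-.0041),"right":(.5316,-.1252),"left":(.4939,.0524)}
def rows(x,y,z):
    s=ctrl.get_state();M=R.from_rotvec(s["tool_rot"]).as_matrix()
    d=M.T@(np.array([x,y,z])-s["position"])/.3
    n=int(np.ceil(np.linalg.norm(d)*.3/.048));print("t",s["time"],"pos",s["position"],"F",s["ft_force"],"total",d,"n",n,"per",d/n)
E
python3 -c "
from h import *
rows(.5316,-.1252,.2)"
```

```text
t 0.1 pos [ 0.2486 -0.6001  0.2216] F [ 0.6172 -0.0156 -0.1141] total [ 0.0736 -1.1011 -1.4775] n 12 per [ 0.0061 -0.0918 -0.1231]
```

```bash
python3 -m jog '[{"rot":[0,0,0],"travel":[0,-0.09,-0.12],"jaw":1},{"rot":[0,0,0],"travel":[0,-0.09,-0.12],"jaw":1},{"rot":[0,0,0],"travel":[0,-0.09,-0.12],"jaw":1},{"rot":[0,0,0],"travel":[0,-0.09,-0.12],"jaw":1},{"rot":[0,0,0],"travel":[0,-0.09,-0.12],"jaw":1},{"rot":[0,0,0],"travel":[0,-0.09,-0.12],"jaw":1}]' 20
python3 -c "
from h import *
rows(.5316,-.1252,.18)"
```

```text
time: 0.7
position: [0.3868, -0.3663, 0.2222]
tool_rot: [2.006, 0.399, -2.006]
ft_force: [1.3, -0.3, 0.0]
grip_width: 0.544
t 0.7 pos [ 0.3868 -0.3663  0.2222] F [ 1.263  -0.3252  0.042 ] total [ 0.1406 -0.5578 -0.7536] n 6 per [ 0.0234 -0.093  -0.1256]
```

```bash
python3 -m jog '[{"rot":[0,0,0],"travel":[0.02,-0.09,-0.125],"jaw":1},{"rot":[0,0,0],"travel":[0.02,-0.09,-0.125],"jaw":1},{"rot":[0,0,0],"travel":[0.02,-0.09,-0.125],"jaw":1},{"rot":[0,0,0],"travel":[0.02,-0.09,-0.125],"jaw":1},{"rot":[0,0,0],"travel":[0.03,-0.09,-0.125],"jaw":1},{"rot":[0,0,0],"travel":[0.03,-0.1,-0.125],"jaw":1},{"rot":[0,0,0],"travel":[0,0,0],"jaw":1}]'
python3 -c "
from h import *
rows(.5316,-.1252,.11)
s=ctrl.get_state()
print(s['joint_positions'])
cv2.imwrite('pics/sc2.png',ctrl.get_image('scene')[100:300,100:400,::-1].repeat(2,0).repeat(2,1))"
```

```text
time: 1.4
position: [0.5328, -0.1206, 0.1792]
tool_rot: [2.001, 0.416, -2.001]
ft_force: [0.2, 0.8, 0.4]
grip_width: 0.01
t 1.4 pos [ 0.5328 -0.1206  0.1792] F [0.2091 0.8212 0.444 ] total [0.2306 0.0135 0.01  ] n 2 per [0.1153 0.0068 0.005 ]
[ 0.6209  0.159  -0.486   1.7536  0.0727  1.2493 -1.0492]
```

View pics/sc2.png

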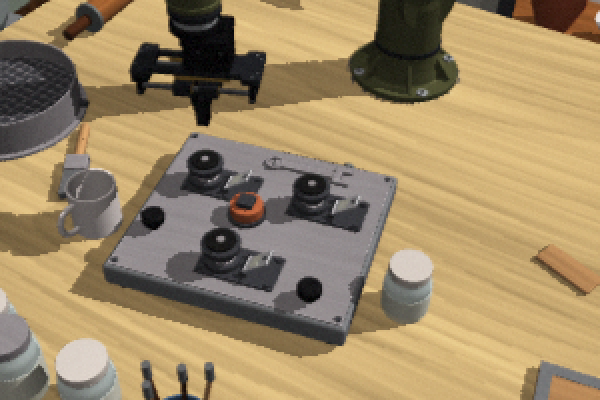

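```bash
python3 -m jog '[{"rot":[0,0,0],"travel":[0.12,0.013,0.01],"jaw":1},{"rot":[0,0,0],"travel":[0.11,0,0],"jaw":1},{"rot":[0,0,0],"travel":[0.02,0,0],"jaw":1},{"rot":[0,0,0],"travel":[0,0,0],"jaw":1}]'
python3 -c "
from h import *
rows(.5316,-.1252,.092)"
```

```text
time: 1.85
position: [0.5285, -0.1352, 0.1047]
tool_rot: [2.005, 0.399, -2.01]
ft_force: [0.3, -0.3, 0.5]
grip_width: 0.009
t 1.85 pos [ 0.5285 -0.1352  0.1047] F [ 0.3084 -0.3324  0.4625] total [ 0.0425 -0.027  -0.0223] n 1 per [ 0.0425 -0.027  -0.0223]
```

```bash
python3 -m jog '[{"rot":[0,0,0],"travel":[0,-0.027,-0.022],"jaw":1},{"rot":[0,0,0],"travel":[0,0,0],"jaw":1},{"rot":[0,0,0],"travel":[0,0,0],"jaw":1}]'
python3 -c "
from h import *
rows(.5316,-.1252,.092)"
```

```text
time: 2.15
position: [0.5339, -0.1239, 0.1071]
tool_rot: [2.007, 0.399, -2.002]
ft_force: [0.4, 0.3, 0.4]
grip_width: 0.008
t 2.15 pos [ 0.5339 -0.1239  0.1071] F [0.3668 0.3004 0.4211] total [0.0503 0.0009 0.0088] n 1 per [0.0503 0.0009 0.0088]
```

```bash
python3 -m jog '[{"rot":[0,0,0],"travel":[0.02,0,0.005],"jaw":1},{"rot":[0,0,0],"travel":[0.015,0,0],"jaw":1},{"rot":[0,0,0],"travel":[0.015,0,0],"jaw":1},{"rot":[0,0,0],"travel":[0,0,0],"jaw":1},{"rot":[0,0,0],"travel":[0,0,0],"jaw":1},{"rot":[0,0,0],"travel":[0,0,0],"jaw":1}]'
python3 -c "
from h import *
rows(.5316,-.1252,.092)"
```

```text
time: 2.75
position: [0.5315, -0.1251, 0.0906]
tool_rot: [2.006, 0.399, -2.006]
ft_force: [0.4, 0.6, 1.7]
grip_width: 0.003
t 2.75 pos [ 0.5315 -0.1251  0.0906] F [0.4355 0.6064 1.7344] total [-0.0048  0.0003 -0.0002] n 1 per [-0.0048  0.0003 -0.0002]
```

```bash
for i in 1; do python3 -m jog '[{"rot":[0,0,0],"travel":[0.007,0,0],"jaw":1},{"rot":[0,0,0],"travel":[0,0,0],"jaw":1},{"rot":[0,0,0],"travel":[0,0,0],"jaw":1}]'; python3 -m jog '[{"rot":[0,0,0],"travel":[0.007,0,0],"jaw":1},{"rot":[0,0,0],"travel":[0,0,0],"jaw":1},{"rot":[0,0,0],"travel":[0,0,0],"jaw":1}]'; done
python3 -c "
from h import *
rows(.5316,-.1252,.092)
a=ctrl.get_image('wrist');cv2.imwrite('pics/w3.png',a[:,:,::-1])
cv2.imwrite('pics/sc3.png',ctrl.get_image('scene')[100:250,130:330,::-1].repeat(3,0).repeat(3,1))"
```

```text
time: 3.05
position: [0.5315, -0.1252, 0.0888]
tool_rot: [2.006, 0.398, -2.006]
ft_force: [0.3, 0.0, 5.2]
grip_width: 0.005
time: 3.35
position: [0.5316, -0.1251, 0.0884]
tool_rot: [2.006, 0.398, -2.005]
ft_force: [-4.1, 0.3, 14.6]
grip_width: 0.006
t 3.35 pos [ 0.5316 -0.1251  0.0884] F [-4.1244  0.3217 14.5702] total [-0.0122  0.0001  0.0002] n 1 per [-0.0122  0.0001  0.0002]
```

View pics/sc3.png

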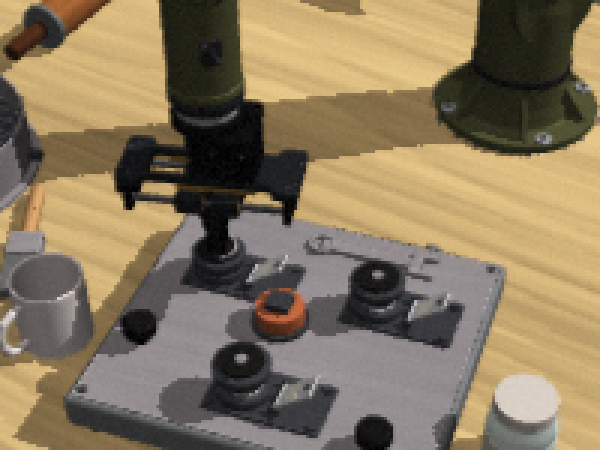

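View pics/w3.png

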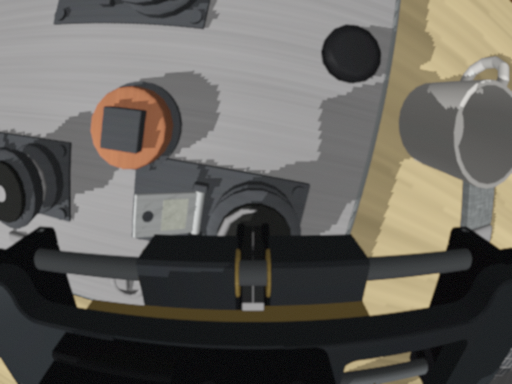

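```bash
python3 -m jog '[{"rot":[0,0,0],"travel":[-0.1,0,0],"jaw":1},{"rot":[0,0,0],"travel":[-0.1,0,0],"jaw":1},{"rot":[0,0,0],"travel":[0,0,0],"jaw":1},{"rot":[0,0,0],"travel":[0,0,0],"jaw":1}]'
python3 -c "
from h import *
rows(.4939,.0524,.14)
cv2.imwrite('pics/sc4.png',ctrl.get_image('scene')[140:270,130:330,::-1].repeat(4,0).repeat(4,1))"
```

```text
time: 3.85
position: [0.5308, -0.125, 0.1459]
tool_rot: [2.005, 0.399, -2.007]
ft_force: [-0.7, 0.1, -0.7]
grip_width: 0.006
t 3.85 pos [ 0.5308 -0.125   0.1459] F [-0.6981  0.0614 -0.6973] total [ 0.0198 -0.5933 -0.1127] n 4 per [ 0.005  -0.1483 -0.0282]
```

View pics/sc4.png

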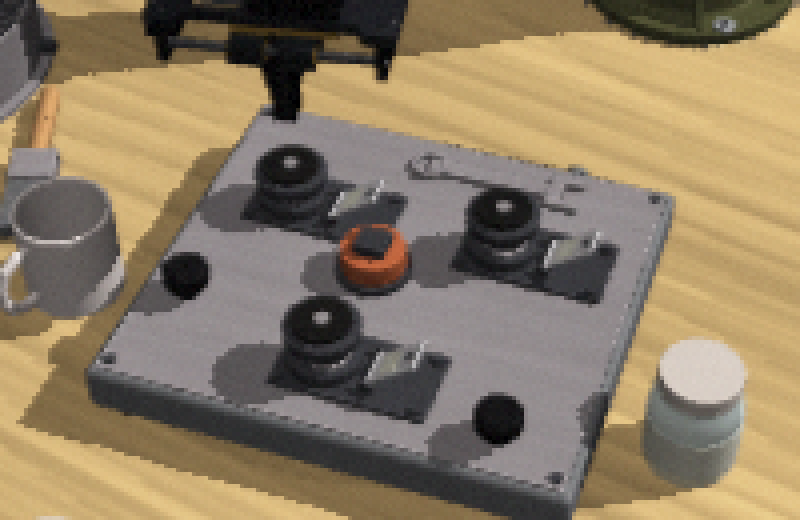

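```bash
python3 -m jog '[{"rot":[0,0,0],"travel":[0,-0.1483,-0.0282],"jaw":1},{"rot":[0,0,0],"travel":[0,-0.1483,-0.0282],"jaw":1},{"rot":[0,0,0],"travel":[0,-0.1483,-0.0282],"jaw":1},{"rot":[0,0,0],"travel":[0,-0.1483,-0.0282],"jaw":1},{"rot":[0,0,0],"travel":[0,0,0],"jaw":1},{"rot":[0,0,0],"travel":[0,0,0],"jaw":1},{"rot":[0,0,0],"travel":[0,0,0],"jaw":1},{"rot":[0,0,0],"travel":[0,0,0],"jaw":1}]'
python3 -c "
from h import *
rows(.4939,.0524,.105)"
```

```text
time: 4.7
position: [0.4943, 0.0507, 0.1456]
tool_rot: [2.006, 0.397, -2.009]
ft_force: [-0.5, -1.2, -0.4]
grip_width: 0.006
t 4.7 pos [0.4943 0.0507 0.1456] F [-0.4799 -1.197  -0.3708] total [ 0.1353 -0.0057 -0.0009] n 1 per [ 0.1353 -0.0057 -0.0009]
```

```bash
python3 -m jog '[{"rot":[0,0,0],"travel":[0.1,-0.005,0],"jaw":1},{"rot":[0,0,0],"travel":[0.035,0,0],"jaw":1},{"rot":[0,0,0],"travel":[0,0,0],"jaw":1},{"rot":[0,0,0],"travel":[0,0,0],"jaw":1},{"rot":[0,0,0],"travel":[0.02,0,0],"jaw":1},{"rot":[0,0,0],"travel":[0,0,0],"jaw":1},{"rot":[0,0,0],"travel":[0,0,0],"jaw":1}]'
python3 -m jog '[{"rot":[0,0,0],"travel":[0.015,0,0],"jaw":1},{"rot":[0,0,0],"travel":[0,0,0],"jaw":1},{"rot":[0,0,0],"travel":[0,0,0],"jaw":1},{"rot":[0,0,0],"travel":[0,0,0],"jaw":1}]'
python3 -m jog '[{"rot":[0,0,0],"travel":[0.015,0,0],"jaw":1},{"rot":[0,0,0],"travel":[0,0,0],"jaw":1},{"rot":[0,0,0],"travel":[0,0,0],"jaw":1},{"rot":[0,0,0],"travel":[0,0,0],"jaw":1}]'
```

```text
time: 5.4
position: [0.4941, 0.0538, 0.1001]
tool_rot: [2.006, 0.399, -2.006]
ft_force: [-0.2, -0.1, 0.5]
grip_width: 0.005
time: 5.8
position: [0.4943, 0.0538, 0.0958]
tool_rot: [2.006, 0.399, -2.005]
ft_force: [-1.2, -0.6, 4.7]
grip_width: 0.006
time: 6.2
position: [0.4943, 0.0538, 0.0917]
tool_rot: [2.006, 0.399, -2.005]
ft_force: [-2.5, -0.8, 8.6]
grip_width: 0.001
```

```bash
python3 -m jog '[{"rot":[0,0,0],"travel":[0.007,0,0],"jaw":1},{"rot":[0,0,0],"travel":[0,0,0],"jaw":1},{"rot":[0,0,0],"travel":[0,0,0],"jaw":1},{"rot":[0,0,0],"travel":[0,0,0],"jaw":1}]'
python3 -m jog '[{"rot":[0,0,0],"travel":[0.007,0,0],"jaw":1},{"rot":[0,0,0],"travel":[0,0,0],"jaw":1},{"rot":[0,0,0],"travel":[0,0,0],"jaw":1},{"rot":[0,0,0],"travel":[0,0,0],"jaw":1}]'
```

```text
time: 6.6
position: [0.4943, 0.0538, 0.0901]
tool_rot: [2.006, 0.398, -2.005]
ft_force: [-3.1, -0.4, 12.1]
grip_width: 0.003
time: 7.0
position: [0.4944, 0.0538, 0.0884]
tool_rot: [2.006, 0.398, -2.005]
ft_force: [-4.6, 0.3, 14.2]
grip_width: 0.007
```

```bash
python3 -m jog '[{"rot":[0,0,0],"travel":[-0.1,0,0],"jaw":1},{"rot":[0,0,0],"travel":[-0.1,0,0],"jaw":1},{"rot":[0,0,0],"travel":[0,0,0],"jaw":1},{"rot":[0,0,0],"travel":[0,0,0],"jaw":1}]'
python3 -c "
from h import *
rows(.667,-.0041,.146)"
```

```text
time: 7.4
position: [0.494, 0.0537, 0.1466]
tool_rot: [2.006, 0.398, -2.005]
ft_force: [-0.0, 0.4, -0.5]
grip_width: 0.007
t 7.4 pos [0.494  0.0537 0.1466] F [-0.0063  0.3827 -0.4687] total [ 0.0026  0.3986 -0.459 ] n 4 per [ 0.0007  0.0997 -0.1147]
```

```bash
python3 -m jog '[{"rot":[0,0,0],"travel":[0,0.0997,-0.1147],"jaw":1},{"rot":[0,0,0],"travel":[0,0.0997,-0.1147],"jaw":1},{"rot":[0,0,0],"travel":[0,0.0997,-0.1147],"jaw":1},{"rot":[0,0,0],"travel":[0,0.0997,-0.1147],"jaw":1},{"rot":[0,0,0],"travel":[0,0,0],"jaw":1},{"rot":[0,0,0],"travel":[0,0,0],"jaw":1},{"rot":[0,0,0],"travel":[0,0,0],"jaw":1},{"rot":[0,0,0],"travel":[0,0,0],"jaw":1}]'
python3 -c "
from h import *
rows(.667,-.0041,.1)"
```

```text
time: 8.2
position: [0.6657, -0.003, 0.1467]
tool_rot: [2.004, 0.4, -2.005]
ft_force: [0.2, -0.6, 0.2]
grip_width: 0.01
t 8.2 pos [ 0.6657 -0.003   0.1467] F [ 0.2472 -0.5938  0.1677] total [ 0.1558  0.0049 -0.0027] n 1 per [ 0.1558  0.0049 -0.0027]
```

```bash
python3 -m jog '[{"rot":[0,0,0],"travel":[0.1,0.005,-0.003],"jaw":1},{"rot":[0,0,0],"travel":[0.035,0,0],"jaw":1},{"rot":[0,0,0],"travel":[0,0,0],"jaw":1},{"rot":[0,0,0],"travel":[0,0,0],"jaw":1},{"rot":[0,0,0],"travel":[0.02,0,0],"jaw":1},{"rot":[0,0,0],"travel":[0,0,0],"jaw":1},{"rot":[0,0,0],"travel":[0,0,0],"jaw":1}]'
python3 -m jog '[{"rot":[0,0,0],"travel":[0.015,0,0],"jaw":1},{"rot":[0,0,0],"travel":[0,0,0],"jaw":1},{"rot":[0,0,0],"travel":[0,0,0],"jaw":1},{"rot":[0,0,0],"travel":[0,0,0],"jaw":1}]'
python3 -m jog '[{"rot":[0,0,0],"travel":[0.015,0,0],"jaw":1},{"rot":[0,0,0],"travel":[0,0,0],"jaw":1},{"rot":[0,0,0],"travel":[0,0,0],"jaw":1},{"rot":[0,0,0],"travel":[0,0,0],"jaw":1}]'
python3 -m jog '[{"rot":[0,0,0],"travel":[0.01,0,0],"jaw":1},{"rot":[0,0,0],"travel":[0,0,0],"jaw":1},{"rot":[0,0,0],"travel":[0,0,0],"jaw":1},{"rot":[0,0,0],"travel":[0,0,0],"jaw":1}]'
```

```text
time: 8.9
position: [0.6684, -0.005, 0.1005]
tool_rot: [2.006, 0.399, -2.005]
ft_force: [0.6, 0.1, -0.6]
grip_width: 0.004
time: 9.3
position: [0.6687, -0.005, 0.0963]
tool_rot: [2.007, 0.399, -2.005]
ft_force: [-0.8, -0.8, 6.2]
grip_width: 0.009
time: 9.7
position: [0.6687, -0.005, 0.0927]
tool_rot: [2.007, 0.398, -2.005]
ft_force: [-3.3, -0.4, 8.4]
grip_width: 0.003
time: 10.1
position: [0.6688, -0.005, 0.0905]
tool_rot: [2.007, 0.398, -2.004]
ft_force: [-4.5, -0.8, 12.1]
grip_width: 0.009
```

```bash
python3 -m jog '[{"rot":[0,0,0],"travel":[0.006,0,0],"jaw":1},{"rot":[0,0,0],"travel":[0,0,0],"jaw":1},{"rot":[0,0,0],"travel":[-0.1,0,0],"jaw":1},{"rot":[0,0,0],"travel":[-0.1,0,0],"jaw":1},{"rot":[0,0,0],"travel":[0,0,0],"jaw":1},{"rot":[0,0,0],"travel":[0,0,0],"jaw":1},{"rot":[0,0,0],"travel":[0,0,0],"jaw":1}]'
python3 -c "
from h import *
rows(.5316,-.1252,.146)"
```

```text
time: 10.8
position: [0.6674, -0.0053, 0.1447]
tool_rot: [2.003, 0.399, -2.009]
ft_force: [-0.1, -1.0, -0.4]
grip_width: 0.0
t 10.8 pos [ 0.6674 -0.0053  0.1447] F [-0.0921 -0.978  -0.3817] total [-0.0032  0.196   0.571 ] n 4 per [-0.0008  0.049   0.1428]
```

Back to the right mount for a matching, careful press.

```bash
python3 -m jog '[{"rot":[0,0,0],"travel":[0,0.049,0.1428],"jaw":1},{"rot":[0,0,0],"travel":[0,0.049,0.1428],"jaw":1},{"rot":[0,0,0],"travel":[0,0.049,0.1428],"jaw":1},{"rot":[0,0,0],"travel":[0,0.049,0.1428],"jaw":1},{"rot":[0,0,0],"travel":[0,0,0],"jaw":1},{"rot":[0,0,0],"travel":[0,0,0],"jaw":1},{"rot":[0,0,0],"travel":[0,0,0],"jaw":1},{"rot":[0,0,0],"travel":[0,0,0],"jaw":1}]'
python3 -c "
from h import *
rows(.5316,-.1252,.1)
cv2.imwrite('pics/s5.png',ctrl.get_image('scene')[:,:,::-1])
def dot(f,uv):
    g=cv2.cvtColor(cv2.imread(f),cv2.COLOR_BGR2GRAY).astype(float)
    u,v=np.round(uv).astype(int);w=np.clip(g[v-3:v+4,u-3:u+4]-60,0,None)
    yy,xx=np.mgrid[v-3:v+4,u-3:u+4];return np.array([(w*xx).sum()/w.sum(),(w*yy).sum()/w.sum()])
for n,uv in [('far',(210,219)),('right',(202,179)),('left',(255,191))]: print(n,dot('pics/scene0.png',uv),dot('pics/s5.png',uv))
"
```

```text
time: 11.6
position: [0.5332, -0.1234, 0.146]
tool_rot: [2.005, 0.403, -2.005]
ft_force: [0.5, 0.3, 0.3]
grip_width: 0.007
t 11.6 pos [ 0.5332 -0.1234  0.146 ] F [0.5295 0.273  0.2707] total [0.1532 0.0037 0.0073] n 1 per [0.1532 0.0037 0.0073]
far [209.9126 218.8835] [209.8423 219.1056]
right [202.0238 178.5595] [201.8536 179.005 ]
left [255.4626 191.0537] [255.3936 191.4036]
```

```bash
python3 -m jog '[{"rot":[0,0,0],"travel":[0.1,0.004,0.007],"jaw":1},{"rot":[0,0,0],"travel":[0.035,0,0],"jaw":1},{"rot":[0,0,0],"travel":[0,0,0],"jaw":1},{"rot":[0,0,0],"travel":[0,0,0],"jaw":1},{"rot":[0,0,0],"travel":[0.02,0,0],"jaw":1},{"rot":[0,0,0],"travel":[0,0,0],"jaw":1},{"rot":[0,0,0],"travel":[0,0,0],"jaw":1}]'
python3 -m jog '[{"rot":[0,0,0],"travel":[0.015,0,0],"jaw":1},{"rot":[0,0,0],"travel":[0,0,0],"jaw":1},{"rot":[0,0,0],"travel":[0,0,0],"jaw":1},{"rot":[0,0,0],"travel":[0,0,0],"jaw":1}]'
python3 -m jog '[{"rot":[0,0,0],"travel":[0.015,0,0],"jaw":1},{"rot":[0,0,0],"travel":[0,0,0],"jaw":1},{"rot":[0,0,0],"travel":[0,0,0],"jaw":1},{"rot":[0,0,0],"travel":[0,0,0],"jaw":1}]'
python3 -m jog '[{"rot":[0,0,0],"travel":[0.008,0,0],"jaw":1},{"rot":[0,0,0],"travel":[0,0,0],"jaw":1},{"rot":[0,0,0],"travel":[0,0,0],"jaw":1},{"rot":[0,0,0],"travel":[0,0,0],"jaw":1}]'
```

```text
time: 12.35
position: [0.5312, -0.1269, 0.1002]
tool_rot: [2.006, 0.399, -2.005]
ft_force: [-0.2, -0.8, 0.6]
grip_width: 0.006
time: 12.75
position: [0.5311, -0.1269, 0.0954]
tool_rot: [2.006, 0.399, -2.006]
ft_force: [0.1, 0.4, 0.2]
grip_width: 0.007
time: 13.15
position: [0.5314, -0.127, 0.091]
tool_rot: [2.007, 0.399, -2.005]
ft_force: [0.7, -1.3, 1.4]
grip_width: 0.004
time: 13.55
position: [0.5315, -0.127, 0.0889]
tool_rot: [2.007, 0.398, -2.005]
ft_force: [0.7, 0.1, 5.4]
grip_width: 0.005
```

```bash
for i in 1; do python3 -m jog '[{"rot":[0,0,0],"travel":[0.004,0,0],"jaw":1},{"rot":[0,0,0],"travel":[0,0,0],"jaw":1},{"rot":[0,0,0],"travel":[0,0,0],"jaw":1}]' | sed -n '1,4p'; python3 -m jog '[{"rot":[0,0,0],"travel":[0.004,0,0],"jaw":1},{"rot":[0,0,0],"travel":[0,0,0],"jaw":1},{"rot":[0,0,0],"travel":[0,0,0],"jaw":1}]'| sed -n '1,4p';python3 -m jog '[{"rot":[0,0,0],"travel":[0.004,0,0],"jaw":1},{"rot":[0,0,0],"travel":[0,0,0],"jaw":1},{"rot":[0,0,0],"travel":[0,0,0],"jaw":1}]'| sed -n '1,4p'; done
```

```text
time: 13.85
position: [0.5315, -0.127, 0.0884]
tool_rot: [2.006, 0.398, -2.005]
ft_force: [-1.6, -0.3, 9.2]
time: 14.15
position: [0.5316, -0.127, 0.0884]
tool_rot: [2.006, 0.398, -2.005]
ft_force: [-3.6, 0.6, 15.9]
time: 14.45
position: [0.5316, -0.127, 0.0882]
tool_rot: [2.006, 0.397, -2.005]
ft_force: [-6.7, 1.3, 23.2]
```

```bash
python3 -m jog '[{"rot":[0,0,0],"travel":[-0.05,0,0],"jaw":1},{"rot":[0,0,0],"travel":[-0.1,0,0],"jaw":1},{"rot":[0,0,0],"travel":[-0.06,0,0],"jaw":1},{"rot":[0,0,0],"travel":[0,0,0],"jaw":1},{"rot":[0,0,0],"travel":[0,0,0],"jaw":1},{"rot":[0,0,0],"travel":[0,0,0],"jaw":1}]'
python3 -c "
from h import *
rows(.5168,-.0609,.146)
for n in('scene','top'): cv2.imwrite(f'pics/{n}6.png',ctrl.get_image(n)[:,:,::-1])
a=cv2.imread('pics/scene6.png')[160:270,150:320];b=cv2.imread('pics/scene0.png')[160:270,150:320]
cv2.imwrite('pics/cmp6.png',cv2.resize(np.hstack([b[:,:],a]),None,fx=2.3,fy=4,interpolation=cv2.INTER_CUBIC))
print(ctrl.get_image('wrist').shape);cv2.imwrite('pics/w6.png',ctrl.get_image('wrist')[:,:,::-1])
"
```

```text
time: 15.05
position: [0.5298, -0.1268, 0.1463]
tool_rot: [2.004, 0.4, -2.009]
ft_force: [-0.9, 0.0, 0.1]
grip_width: 0.006
t 15.05 pos [ 0.5298 -0.1268  0.1463] F [-0.8982  0.0158  0.0706] total [ 0.0012 -0.2194 -0.0439] n 2 per [ 0.0006 -0.1097 -0.0219]
(384, 512, 3)
```

View pics/cmp6.png

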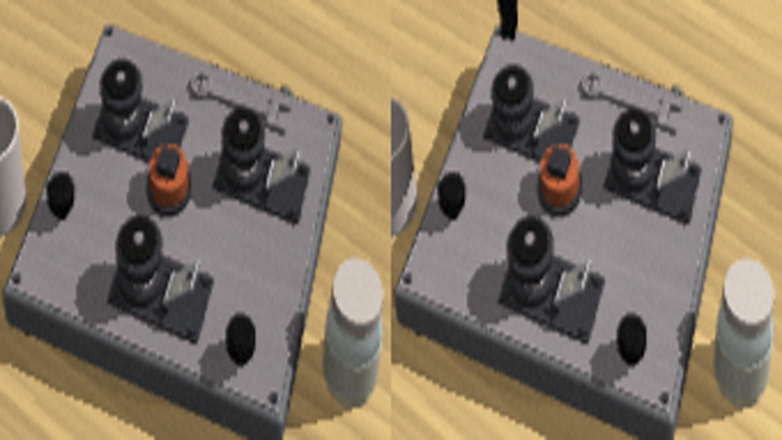

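View pics/w6.png

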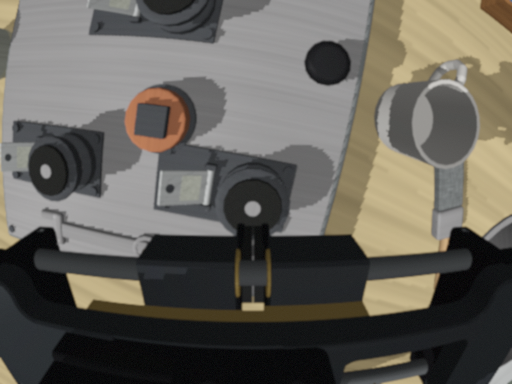

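The right mount bottoms out while giving little force, and its pad dot rests lowest: about 1 px (≈5 mm) down, against about 0.5 px for the other two. So the right mount is the soft one. Next I'll move over its tag.

```bash
python3 -m jog '[{"rot":[0,0,0],"travel":[0,-0.11,-0.022],"jaw":1},{"rot":[0,0,0],"travel":[0,-0.11,-0.022],"jaw":1},{"rot":[0,0,0],"travel":[0,0,0],"jaw":1},{"rot":[0,0,0],"travel":[0,0,0],"jaw":1},{"rot":[0,0,0],"travel":[0,0,0],"jaw":1},{"rot":[0,0,0],"travel":[0,0,0],"jaw":1}]'
python3 -c "
from h import *
rows(.5168,-.0609,.1)"
```

```text
time: 15.85
position: [0.518, -0.0621, 0.1476]
tool_rot: [2.007, 0.397, -2.007]
ft_force: [0.7, 0.5, -0.2]
grip_width: 0.005
t 15.85 pos [ 0.518  -0.0621  0.1476] F [ 0.6518  0.5281 -0.2449] total [ 0.1588 -0.0053  0.002 ] n 1 per [ 0.1588 -0.0053  0.002 ]
```

```bash
python3 -m jog '[{"rot":[0,0,0],"travel":[0.08,0,0],"jaw":1},{"rot":[0,0,0],"travel":[0.07,0,0],"jaw":1},{"rot":[0,0,0],"travel":[0.03,0,0],"jaw":1},{"rot":[0,0,0],"travel":[0.03,0,0],"jaw":1},{"rot":[0,0,0],"travel":[0.03,0,0],"jaw":1},{"rot":[0,0,0],"travel":[0.02,0,0],"jaw":1},{"rot":[0,0,0],"travel":[0.01,0,0],"jaw":1},{"rot":[0,0,0],"travel":[0,0,0],"jaw":1}]'
python3 -m jog '[{"rot":[0,0,0],"travel":[0.012,0,0],"jaw":1},{"rot":[0,0,0],"travel":[0,0,0],"jaw":1},{"rot":[0,0,0],"travel":[0,0,0],"jaw":1},{"rot":[0,0,0],"travel":[0,0,0],"jaw":1}]'
```

```text
time: 16.65
position: [0.518, -0.0608, 0.0667]
tool_rot: [2.006, 0.399, -2.006]
ft_force: [0.6, -0.8, -0.2]
grip_width: 0.007
time: 17.05
position: [0.5179, -0.061, 0.0633]
tool_rot: [2.006, 0.399, -2.006]
ft_force: [-1.4, 1.3, -0.3]
grip_width: 0.005
```

```bash
python3 -m jog '[{"rot":[0,0,0],"travel":[0.01,0,0],"jaw":1},{"rot":[0,0,0],"travel":[0,0,0],"jaw":1},{"rot":[0,0,0],"travel":[0,0,0],"jaw":1},{"rot":[0,0,0],"travel":[0,0,0],"jaw":1}]'
python3 -m jog '[{"rot":[0,0,0],"travel":[0.008,0,0],"jaw":1},{"rot":[0,0,0],"travel":[0,0,0],"jaw":1},{"rot":[0,0,0],"travel":[0,0,0],"jaw":1},{"rot":[0,0,0],"travel":[0,0,0],"jaw":1}]'
```

```text
time: 17.45
position: [0.5177, -0.061, 0.0601]
tool_rot: [2.005, 0.399, -2.006]
ft_force: [-0.5, -0.2, 0.5]
grip_width: 0.007
time: 17.85
position: [0.518, -0.0609, 0.0596]
tool_rot: [2.005, 0.398, -2.006]
ft_force: [-6.2, 0.8, 14.2]
grip_width: 0.003
```

Contact with the stop at z 0.0596, which is the expected flat height of 0.0595. Now retract well clear and look.

```bash
python3 -m jog '[{"rot":[0,0,0],"travel":[-0.1,0,0],"jaw":1},{"rot":[0,0,0],"travel":[-0.15,0,0],"jaw":1},{"rot":[0,0,0],"travel":[-0.15,0,0],"jaw":1},{"rot":[0,0,0],"travel":[-0.15,0,0],"jaw":1},{"rot":[0,0,0],"travel":[0,0,0.15],"jaw":1},{"rot":[0,0,0],"travel":[0,0,0.15],"jaw":1},{"rot":[0,0,0],"travel":[0,0,0],"jaw":1},{"rot":[0,0,0],"travel":[0,0,0],"jaw":1}]'
python3 -c "
from h import *
print(ctrl.get_state()['qd'],ctrl.get_state()['joint_positions'])
for n in('scene','top'): cv2.imwrite(f'pics/{n}8.png',ctrl.get_image(n)[:,:,::-1])
cv2.imwrite('pics/w8.png',ctrl.get_image('wrist')[:,:,::-1])
a=cv2.imread('pics/scene8.png')[150:280,140:330];cv2.imwrite('pics/c8.png',cv2.resize(a,None,fx=4,fy=4,interpolation=cv2.INTER_CUBIC))
"
```

```text
time: 18.65
position: [0.4344, -0.0959, 0.2231]
tool_rot: [2.007, 0.396, -2.006]
ft_force: [-0.0, -0.2, -0.3]
grip_width: 0.008
[-0.0184  0.0382 -0.0247 -0.0332 -0.0033 -0.0051 -0.002 ] [ 0.7263 -0.1134 -0.5241  1.9118 -0.0573  1.3273 -0.9612]
```

View pics/c8.png

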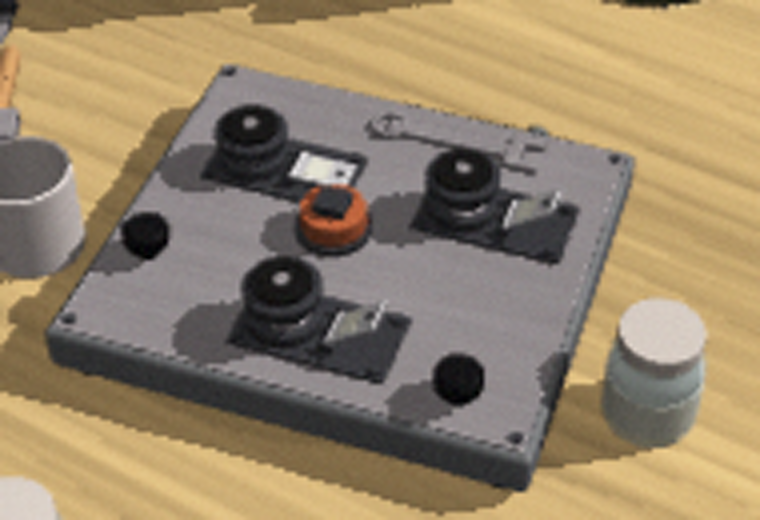

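View pics/w8.png

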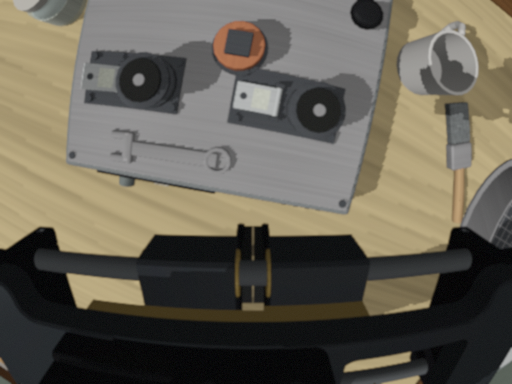

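The scene picture shows the right mount's tag flat at about (322,168), and its cap visibly lower on the spring. The tags at (350,325) and (532,210) are still raised. Nothing else has moved and the gripper is clear.

```bash
python3 -m jog '[{"rot":[0,0,0],"travel":[0,0,0],"jaw":1},{"rot":[0,0,0],"travel":[0,0,0],"jaw":1}]'; python3 -c "
from bench import ctrl
print(ctrl.close_job())"
```

```text
time: 19.0
position: [0.4353, -0.0948, 0.2226]
tool_rot: [2.005, 0.401, -2.006]
ft_force: [-0.6, -0.4, 0.9]
grip_width: 0.002
the job is handed in; nothing more can be done
None
```

I pressed all three pads with shut fingers, found the right-hand mount to be the softest, pushed its tag flat, and handed the job in at 19.0 s. No verdict is reported on hand-in.

- **Softness:** The right mount gave 1.4 to 1.7 N at about 9 mm of press, then reached its stop at z ≈ 0.088. The left mount gave 8.6 N at about 8 mm, and the far mount 12.1 N at about 9.5 mm. I pressed the right mount twice, with the same result.
- **Tag:** It stopped at z = 0.0596, against 0.0595 expected for flat.
- **Last pictures:** The right tag is flat, the other two are raised, the loose things look unmoved and the gripper is clear.

Two checks did not agree cleanly:
- **Forces:** They all read about 4 N below the stated values, though the ranking was clear.
- **Pad rest heights:** One dot-centroid measurement from the scene camera could not separate the pads (0.45 px lower against 0.22 and 0.35 px). The right cap sits visibly lowest in the later pictures.

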